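Spread a circlip over a wheel axle and hold it at the groove

TASK

Put the retaining clip on the vacuum cleaner's wheel axle, up to the moment before it snaps in: take the circlip pliers by their two handles, squeeze them fully so that the clip on their tips opens, and lower the open clip from above over the end of the white axle stub until it is level with the groove. Stop and finish there, still holding the pliers level and fully squeezed, with the clip centred round the groove and not leaning on the axle; be gentle with the shell and leave the other things on the bench where they are.

Things in the scene. Friction and masses are not known exactly. Their poses are not given: they have to be found in the camera images.
- pliers: external circlip pliers, 215 mm long with the clip, 0.27 kg, lying flat on a wooden rest. Origin on the pivot rivet's axis, at mid-height of handles and clip (42 mm above the table at the start). +x from the pivot to the clip, -x to the two red handles, z up (pivot axis). Steel jaws reach 57 mm ahead of the pivot, up to 9 mm above the origin. The clip stays on the tips by itself.
- grip_point (a point): midway between the handles, 75 mm behind the pivot, at handle mid-height: where to squeeze; axes as the pliers'. Outside width here 57 mm untouched, 30 mm fully squeezed.
- handle_right: the right (-y) handle; the left one mirrors it. Origin on the pivot. Red sleeve 9 mm thick, 16 mm high (8 mm above and below the pliers' origin), from 42 to 122 mm behind the pivot. Untouched, each sleeve splays rearwards by 10 degrees; fully squeezed they are parallel to the pliers' x.
- handle_left (a joint): angle (rad) by which each handle is squeezed: 0 untouched (clip closed), 0.177 at the hard stop (clip fully spread). Both handles always move alike, sprung outwards: at the grip point about 3 N per side to start, about 8 N to reach the stop, beyond which extra grip does no harm. Let go, they spring back and the clip closes.
- clip_center (a point): centre of the clip's opening when fully spread, 69.3 mm ahead of the pivot (+x of the pliers), at clip mid-height. Steel clip 4 mm thick, an open C with its gap towards the pivot, far edge 94 mm ahead of it. Closed, its hole is 34 mm across and does not pass the axle; fully spread 42 mm, 3 mm clear of the axle all round. Outside 41 mm closed, about 50 mm spread.
- rest: fixed wooden rest under the pliers. Origin on the table under their pivot at the start, x as theirs. Base plate 8 mm thick, 150 by 70 mm (x -129 to 21 mm), two cross blocks 34 mm high: 28 by 50 mm under the pivot, 16 by 85 mm under the handles' ends (centred 114 mm behind). Between them (14 to 106 mm behind) only the base plate lies under the handles.
- shell: fixed black side shell of a vacuum cleaner, 180 by 170 mm, lying on the table with a black wheel of 140 mm diameter on it; origin on the table under the axle, z up. Wheel up to 46 mm above the table; a grey hub of 56 mm diameter up to 49 mm; from its middle rises the upright white axle stub, 36 mm in diameter, up to 107 mm.
- axle_groove (a point): on the axle's centre line at mid-height of the groove, 80 mm above the table. The groove is a grey ring 9 mm high (75.5 to 84.5 mm), 32.4 mm in diameter.
- axle_top (a point): centre of the axle's upper end, 107 mm above the table, its rim chamfered by 2.5 mm.
- multimeter: bystander: orange multimeter, 90 by 160 by 40 mm, origin under its middle
- spool: bystander: aluminium spool, 52 mm in diameter and 40 mm high, origin under its middle
- screwdriver: bystander: screwdriver lying flat, 190 mm long, red handle
Not all that is in view belongs to the job. There is more than one size of the pliers; the job needs the larger.

How it is judged:
By the outcome, as a careful person would: the job done as asked, in the order asked, and still so for the second after the job is handed in, while the arm keeps its last pose, push and grip.
It also fails if it takes over 48 s, if anything falls off the work surface, if the arm or the gripper's body presses on something with over 40 N, if the wrist force passes 120 N, or if a joint passes its speed limit or range.

ROBOT

A 6-joint arm with a two-finger parallel gripper is mounted at the origin on the work surface. World frame = base frame: x ahead of the robot, y to its left, z up, the work surface at z = 0. Lengths are in m, angles in rad, forces in N, time in s.
With the tool pointing down it reaches from about 0.325 to 0.875 m from the base axis. Payload 4.4 kg.
Tool frame: the origin (TCP) lies midway between the tips of the shut fingers; the grasp point (between the pads) lies 19 mm behind it; x points along the fingers, z is the direction in which the jaws open and shut, and the axes are right-handed (so a half turn about x gives the same grasp; the last joint's range is limited). The gripper opens to 85 mm and grips with 20 to 120 N. Pads are 22 mm wide; open, the fingers measure 114 mm over their backs; the gripper's body (76 mm by 85 mm) begins 54 mm behind the grasp point. The pads swing forward as they close: fully open they stand 13 mm farther back than shut.
Start: joints at [-1.302, 0.207, 1.542, -0, 1.393, -0.15], TCP at [0.234, -0.525, 0.231] pointing down, gripper open.
Joint ranges: [-2.73, 2.73], [-0.86, 2.22], [0.23, 2.46], [-1.11, 4.25], [0.08, 2.63], [-2.82, 2.82]. Speed limits (rad/s): [2.79, 2.79, 3.14, 3.14, 3.14, 3.14].

INTERFACE

Orientations are given as a unit quaternion [x, y, z, w].
In Python, from rig import bot, eyes, close_job gives the robot as it stands. The module is installed in compiled form; this text tells all that it offers.
- The arm moves only by the shell command python3 -m pendant 'ROWS' [OPENING]. ROWS is text: rows parted by semicolons, each of 4 numbers parted by spaces: the shift along the tool's x, y, z scaled (see below), then the turn about the tool's x scaled (see below). A call has 1 to 8 rows; each row is the pose to reach, as a shift and turn from the pose commanded when the call began, along the tool's axes at that moment, turning the shorter way round; what a row does not reach only later rows make up. The controller multiplies each number of a shift by 200 mm and each number of a turn by 2 pi rad. A row lasts 1/10 s, in which the tool goes at most 50 mm and 8.59 degrees, less where a joint would pass 70% of its speed; a pose out of reach is approached as far as the arm can. A call with a number of a shift or a turn outside -1 to 1 is refused whole. A call with a gripper value outside its range is refused whole. OPENING is the opening, from -1 (shut) to 1 (fully open), set as the call begins (- or left out, the last holds). The fingers move at their own pace and stop on an object; the grip force is fixed at half the most. Time passes only in rows, so rows that repeat a pose let the fingers close. It gives the time, the measured TCP pose, the force and the opening at its end, in the units of the state.
- bot.get_state(): the state, without advancing time (a new reading comes with each control period).
- eyes.snapshot(name): name is "side" or "top"; returns (picture, depth): 384x512x3 uint8, red, green, blue; 384x512 float32, m along the optical axis (not along the pixel's ray), 0 where there is no reading.
- eyes.get_calibration(name): a dict with "vfov" (degrees; the focal length in pixels is half the picture's height over the tangent of half this angle, whatever the lens; pixels are square), "cx", "cy" (the principal point, pixels), "R" (3x3) and "t" (3): a world point X has camera coordinates R X + t. Camera axes: x right, y down, z forward; pixel columns grow to the right and rows downward; lengths in m; the calibration is good to about 2 mm. A picture is of the moment at which its call begins. get_calibration takes no time and is no camera call.
- close_job(): hands the job in, once; it reports no verdict.
The state is a dict: "time_s": time; "joints": joint angles; "joint_vel": joint speeds; "effort": joint torques, N m; "ee_pos": TCP position; "eef_rot": TCP orientation; "contact_force": force on the tool from outside, world axes, zero at the start; "moment": the same for the moment, N m; "opening": finger opening in m.
Only numpy, scipy, OpenCV 4.12 (cv2) and the standard library are available. Lean on these libraries where they do the work, as an engineer would, in place of code of your own. Each camera call takes 0.05 s, during which the arm holds its last target. There are 200 camera calls.

## Working session

There is one attempt and no reset: what is moved stays moved. The work goes in short steps, Python scripts to look and compute and a shell command to move; the robot and the scene stay as the last step left them, time stands still between calls to the robot, and variables do not carry over. Pictures are saved under pics/ and viewed, about 8 in all and at most 12, crops included, and the job is handed in when it is done.

```bash
mkdir -p pics
cat > h.py <<'E'
import numpy as np, cv2
from rig import bot, eyes
def cal(n):
    c=eyes.get_calibration(n); f=192/np.tan(np.radians(c["vfov"])/2); return f,c["cx"],c["cy"],np.array(c["R"]),np.array(c["t"])
def cloud(n,d):
    f,cx,cy,R,t=cal(n); v,u=np.mgrid[:384,:512]
    P=np.stack([(u-cx)/f*d,(v-cy)/f*d,d],-1)
    return (P-t)@R
def proj(n,X):
    f,cx,cy,R,t=cal(n); c=np.atleast_2d(X)@R.T+t; return np.c_[c[:,0]/c[:,2]*f+cx,c[:,1]/c[:,2]*f+cy]
def snap(n,name):
    p,d=eyes.snapshot(n); cv2.imwrite(f"pics/{name}.png",p[...,::-1]); np.savez(f"pics/{name}.npz",p=p,d=d); return p,d
E
python3 - <<'E'
from h import *
print(bot.get_state())
for n in("top","side"):
    snap(n,n+"0"); print(eyes.get_calibration(n))
E
```

```text
{'time_s': 0.0, 'joints': array([-1.30248464e+00,  2.07491362e-01,  1.54293485e+00, -7.70324790e-06,
        1.39348778e+00, -1.50450907e-01]), 'joint_vel': array([ 0.00016436,  0.00151298, -0.00071974,  0.00019449, -0.00013121,
        0.00056225]), 'effort': array([ 1.19000892e-03, -3.83026743e+01, -2.91599035e+01, -2.43107770e-04,
        1.04074224e-02,  6.23761437e-06]), 'ee_pos': array([ 0.23362566, -0.52458259,  0.23009429]), 'eef_rot': array([ 0.38569496,  0.59362238, -0.38460867,  0.5923918 ]), 'contact_force': array([-0.01148664, -0.39923009, -0.38075072]), 'moment': array([ 0.01668454,  0.0235311 , -0.03731623]), 'opening': 0.08531396796334113}
{'vfov': 44.31972213329093, 'cx': 255.45854134067935, 'cy': 194.08685873660744, 'R': array([[-0.00348613, -0.99998652, -0.00384853],
       [-0.97972047,  0.00418644, -0.20032541],
       [ 0.20033882,  0.00307213, -0.97972186]]), 't': array([-0.01633113,  0.57401069,  1.47110651])}
{'vfov': 46.25167270312133, 'cx': 256.46592235352716, 'cy': 192.20205717796665, 'R': array([[-0.77022451, -0.63767518,  0.01116143],
       [-0.35351445,  0.41230026, -0.83966423],
       [ 0.53083118, -0.6506757 , -0.54299116]]), 't': array([0.45090031, 0.30050022, 0.98738786])}
```

View pics/top0.png

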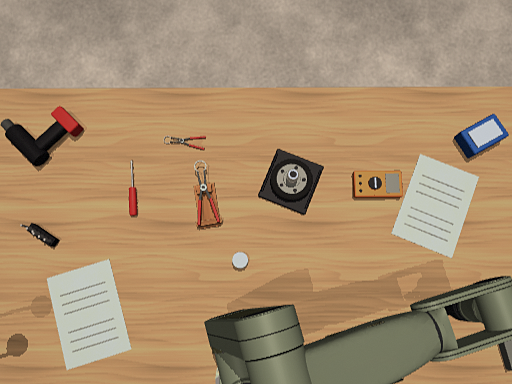

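View pics/side0.png

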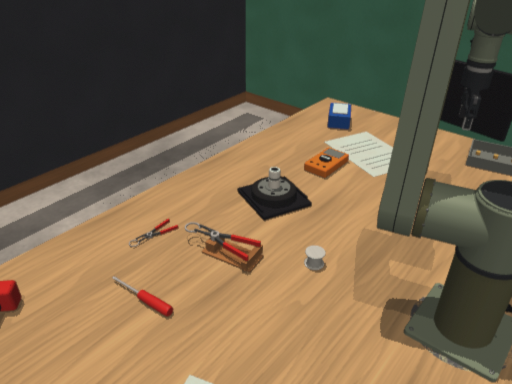

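Run:
```python
from h import *
T=np.load("pics/top0.npz");S=np.load("pics/side0.npz")
a=cv2.resize(T['p'][145:240,170:330],(800,475),interpolation=cv2.INTER_CUBIC)[:, :]
b=cv2.resize(S['p'][155:275,175:325],(800,640),interpolation=cv2.INTER_CUBIC)
cv2.imwrite("pics/c0.png",np.hstack([cv2.resize(a,(400,238)),]*1)[...,::-1]) if 0 else None
cv2.imwrite("pics/ct.png",a[...,::-1])
for n,Z in(("top",T),("side",S)):
    C=cloud(n,Z['d']); p=Z['p'].astype(int); hsv=cv2.cvtColor(Z['p'],cv2.COLOR_RGB2HSV)
    z=C[...,2]
    tab=C[(abs(z)<.02)&(C[...,0]>.3)&(C[...,0]<.8)&(abs(C[...,1])<.4)]; print(n,"table z med",np.median(tab[:,2]))
    red=(p[...,0]>120)&(p[...,1]<60)&(p[...,2]<60)&(z>.03)&(z<.07)&(C[...,0]>.3)
    q=C[red]; q=q[(abs(q[:,1]-.19)<.12)]; print("red",len(q),q.mean(0),q.min(0),q.max(0))
    ax=C[(z>.06)&(z<.14)&(abs(C[...,0]-.62)<.12)&(abs(C[...,1]+.07)<.12)]
    print("axle",len(ax),ax.mean(0),ax.min(0),ax.max(0))
    m=(z>.1)&(abs(C[...,0]-.62)<.12)&(abs(C[...,1]+.07)<.12); print("top",m.sum(),C[m].mean(0),C[m].min(0),C[m].max(0))
    m=(z>.03)&(z<.07)&~red&(C[...,0]>.4)&(C[...,0]<.8)&(C[...,1]>.1)&(C[...,1]<.3)
    print("steel"); print(np.c_[np.argwhere(m)[:,::-1],(C[m]*1000).round()][::4 if n=="side" else 3].astype(int).tolist())
```

```text
top table z med -0.00019140140365948882
red 54 [0.52370967 0.14450636 0.0492446 ] [0.47847522 0.09965419 0.03820796] [0.56459118 0.16872787 0.0574035 ]
axle 126 [ 0.62330479 -0.13541689  0.10056371] [ 0.60874451 -0.15404744  0.06344139] [ 0.64229472 -0.11906557  0.11361816]
top 91 [ 0.62632641 -0.13662788  0.10723177] [ 0.60975121 -0.15404744  0.10110244] [ 0.64229472 -0.11906557  0.11361816]
steel
[[197, 161, 691, 176, 40], [200, 161, 691, 166, 39], [203, 161, 689, 155, 46], [203, 162, 686, 155, 44], [196, 163, 684, 179, 42], [195, 164, 680, 182, 44], [195, 165, 676, 182, 43], [205, 166, 672, 148, 48], [205, 167, 668, 148, 47], [195, 168, 666, 182, 43], [204, 169, 662, 151, 46], [196, 170, 658, 177, 49], [196, 171, 656, 178, 43], [203, 171, 655, 155, 44], [198, 172, 653, 172, 42], [198, 173, 646, 170, 54], [198, 174, 644, 170, 49], [198, 175, 640, 170, 52], [198, 176, 637, 170, 49], [198, 177, 633, 170, 53], [205, 177, 636, 148, 42], [204, 178, 630, 150, 50], [199, 179, 628, 167, 44], [199, 180, 624, 167, 49], [205, 180, 624, 147, 46], [204, 181, 621, 151, 46], [200, 182, 617, 163, 
[... 7039 characters left out ...]
251, 253, 491, 137, 35], [255, 253, 484, 129, 34], [237, 254, 509, 169, 43], [249, 254, 493, 142, 33], [253, 254, 486, 135, 33], [238, 255, 505, 170, 42], [248, 255, 493, 146, 33], [252, 255, 485, 140, 34], [239, 256, 504, 168, 38], [248, 256, 478, 163, 49], [252, 256, 480, 146, 37], [241, 257, 496, 169, 40], [247, 257, 479, 165, 47], [251, 257, 482, 148, 34], [243, 258, 489, 169, 40], [247, 258, 478, 167, 45], [251, 258, 479, 151, 35], [245, 259, 482, 170, 42], [249, 259, 482, 155, 32], [243, 260, 489, 169, 34], [247, 260, 480, 165, 37], [241, 261, 490, 176, 35], [245, 261, 483, 169, 34], [241, 262, 491, 175, 30], [245, 262, 482, 171, 33], [242, 263, 484, 179, 33], [246, 263, 475, 174, 35]]
```

View pics/ct.png

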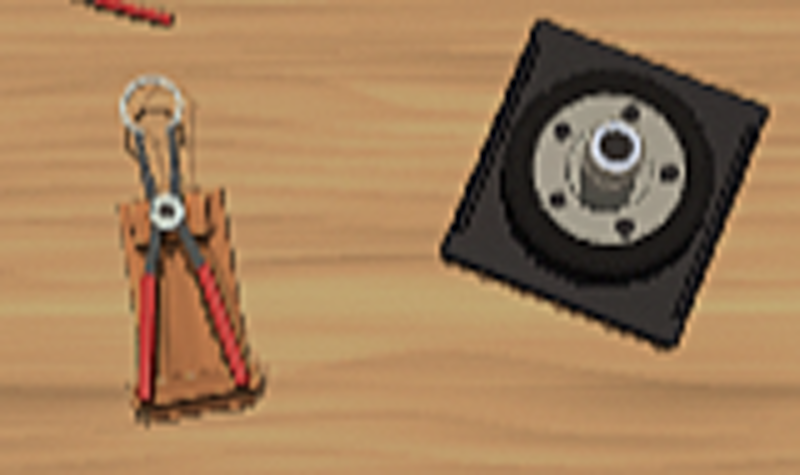

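```bash
cat >> h.py <<'E'
from scipy.optimize import minimize
SS=8
def hullmask(n,boxes,roi):
    u0,v0,u1,v1=roi; m=np.zeros(((v1-v0)*SS,(u1-u0)*SS),np.uint8)
    for B in boxes:
        q=(proj(n,B)-[u0-.5,v0-.5])*SS
        cv2.fillConvexPoly(m,cv2.convexHull((q*16).astype(np.int32)),255,shift=4)
    return cv2.resize(m,(u1-u0,v1-v0),interpolation=cv2.INTER_AREA)/255.
def fit(n,obs,roi,model,x0,steps,blur=1.0):
    u0,v0,u1,v1=roi; o=cv2.GaussianBlur(obs[v0:v1,u0:u1].astype(np.float32),(0,0),blur)
    g=lambda x:((cv2.GaussianBlur(hullmask(n,model(x),roi),(0,0),blur)-o)**2).sum()
    s=np.vstack([x0]+[np.array(x0)+np.eye(len(x0))[i]*steps[i] for i in range(len(x0))])
    r=minimize(g,x0,method="Nelder-Mead",options=dict(initial_simplex=s,xatol=1e-5,fatol=1e-4)); return r.x,r.fun,(o**2).sum()
def redness(p):
    p=p.astype(float); r=p[...,0]; return np.clip(((r-p[...,1])/np.maximum(r,30)-.4)/.35,0,1)
def sleeves(x,y,yaw,z=.042,splay=np.radians(10)):
    out=[]; c,s=np.cos(yaw),np.sin(yaw)
    yc=.0239 if splay>.05 else .0105
    for sg in(1,-1):
        B=[]
        for a in(-.042,-.122):
            for w in(-.0045,.0045):
                for h in(-.008,.008):
                    yy=sg*(yc+(-a-.075)*np.tan(splay)+w/np.cos(splay)); B.append([x+c*a-s*yy,y+s*a+c*yy,z+h])
        out.append(np.array(B))
    return out
th=np.linspace(0,2*np.pi,40)
def cyl(x,y,r,z0,z1): return np.vstack([np.c_[x+r*np.cos(th),y+r*np.sin(th),0*th+z] for z in(z0,z1)])
def axle(x,y,z0=.092): return [np.vstack([cyl(x,y,.018,z0,.1045),cyl(x,y,.0155,.1045,.107)])]
E
python3 - <<'E'
from h import *
for n,rp,ra in(("top",(188,190,228,236),(275,160,310,200)),("side",(205,225,275,275),(255,155,295,195))):
    Z=np.load(f"pics/{n}0.npz"); C=cloud(n,Z['d'])
    print(n,fit(n,redness(Z['p']),rp,lambda v:sleeves(*v),[.6,.155,.15],[.01,.01,.1]))
    print(n,fit(n,C[...,2]>.092,ra,lambda v:axle(*v),[.626,-.135],[.01,.01]))
    # white axle colour: bright, unsaturated
    pv=Z['p'][ra[1]:ra[3],ra[0]:ra[2]].min(-1)
    if n=="side": print(pv[6:34,8:32])
s=bot.get_state()
from scipy.spatial.transform import Rotation as Rn
print(Rn.from_quat(s['eef_rot']).as_matrix().round(3))
E
```

```text
top (array([0.6021551 , 0.15543386, 0.17868377]), np.float64(5.892981386400887), np.float32(60.440132))
top (array([ 0.62721824, -0.13668084]), np.float64(1.1520120189406429), np.float32(82.42583))
side (array([0.60724841, 0.15080231, 0.15983271]), np.float64(23.989441291075615), np.float32(233.58179))
side (array([ 0.63127055, -0.13863095]), np.float64(0.7649721965536018), np.float32(82.16327))
[[ 97  96  97  97  98  99  99 100 100 100 101 101 101 102 102 102 101  98
   95  92  93  94  96  96]
 [ 97  97  98  98 100 100 100 100 101 101 101 101 101 102 101  99  95  92
   92  94  95  96  96  96]
 [ 97  99  99 100 100 101 100 101 101 101 101 101 101 100  97  93  92  93
   95  96  96  96  95  95]
 [100  99  99  99  99 100 100 101 101 100 100 100  98  94  93  93  94  96
   96  97  97  95  95  95]
 [ 98  97  96  96  95  97 100 100 102 101  99  98  96  96  95  95  97  98
   97  96  95  95  95  95]
 [ 95  94  94  95  94  95  99 105 117 114 109 107 110 123 108 102 100  99
   96  95  95  95  95  95]
 [ 95  94  94  94  94  94 101 130 134 122 111 111 116 139 124 128 112  97
   95  95  95  95  95
[... 1500 characters left out ...]
 72  74  94 105 103]
 [108 107 108 107 106  98 100 106 111 115 116 117 116 114 110 105  98 100
  103 104 104 107 108 107]
 [108 108 108 108 106  96 100 107 112 114 116 118 117 114 111 105  99 105
  107 108 108 107 108 107]
 [106 107 103 107 106  97 100 107 112 115 116 118 116 114 110 104  97  97
   98 108 108 107 108 108]
 [101 105  97 106 107 102 100 106 112 115 116 117 116 114 109 102  90  74
   78 102 108 107 107 107]
 [ 96 105  96 101 106 106 101 107 110 114 116 116 115 112 103  95  79  69
   71  90 106 106 101 102]
 [104 106  98  92  99 104 106 106 104 103 104 105 103 100  86  76  70  68
   65  75 103  92  80  81]]
[[-0.001  0.914  0.407]
 [ 0.002  0.407 -0.914]
 [-1.     0.    -0.002]]
```

```bash
R='' ; python3 -m pendant '0 0.9 -0.81 0; 0 0.9 -0.81 0; 0 0.9 -0.81 0; 0 0.9 -0.81 0; 0 0.9 -0.81 0' 1 && python3 -m pendant '0 0.9 -0.81 0; 0 0.9 -0.81 0; 0 0.9 -0.81 0; 0 0.9 -0.81 0; 0 0.9 -0.81 0' && python3 -m pendant '0 0.909 -0.819 0.04; 0 0.909 -0.819 0.04; 0 0.909 -0.819 0.04; 0 0.909 -0.819 0.04; 0 0.909 -0.819 0.04; 0 0.909 -0.819 0.04; 0 0.909 -0.819 0.04'
python3 - <<'E'
from h import *
from scipy.spatial.transform import Rotation as Rn
s=bot.get_state(); print(s['ee_pos'],Rn.from_quat(s['eef_rot']).as_matrix().round(3),s['joints'])
E
```

```text
time_s: 0.6
ee_pos: [0.3326, -0.3014, 0.2307]
eef_rot: [0.385, 0.593, -0.385, 0.593]
contact_force: [0.8, -0.1, 0.6]
opening: 0.0856
time_s: 1.1
ee_pos: [0.4311, -0.0804, 0.2311]
eef_rot: [0.385, 0.593, -0.385, 0.593]
contact_force: [1.5, -0.4, -0.7]
opening: 0.0853
time_s: 1.8
ee_pos: [0.5301, 0.1419, 0.2304]
eef_rot: [0.455, 0.541, -0.456, 0.54]
contact_force: [-0.1, -0.7, -0.3]
opening: 0.0856
[0.53009236 0.14193375 0.23041311] [[-0.002  0.985  0.17 ]
 [-0.     0.17  -0.985]
 [-1.    -0.002  0.   ]] [ 1.04066577e-01  1.53076447e-01  1.60604213e+00 -3.20418596e-04
  1.38424627e+00  1.50432324e+00]
```

```bash
python3 -m pendant '0.65 0 0 0; 0.65 0 0 0; 0.65 0 0 0; 0.65 0 0 0'
python3 - <<'E'
from h import *
a=[]
for n,r in(("side",(170,130,330,280)),("top",(160,120,320,240))):
    p,d=snap(n,n+"1"); a.append(cv2.resize(p[r[1]:r[3],r[0]:r[2]],(400,int(400*(r[3]-r[1])/(r[2]-r[0]))),interpolation=cv2.INTER_CUBIC))
cv2.imwrite("pics/c1.png",np.hstack([np.pad(x,((0,400-len(x)),(0,0),(0,0))) for x in a])[...,::-1])
E
```

```text
time_s: 2.2
ee_pos: [0.5247, 0.1383, 0.0957]
eef_rot: [0.454, 0.543, -0.46, 0.536]
contact_force: [-0.5, -0.7, -0.7]
opening: 0.0856
```

View pics/c1.png

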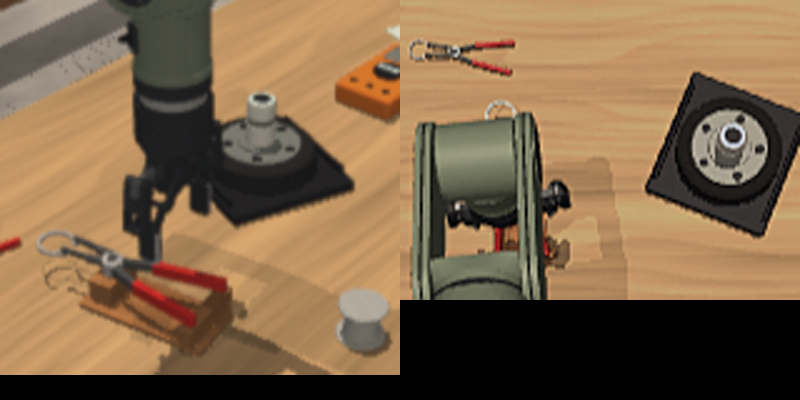

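```bash
python3 -m pendant '0.1 0 0 0; 0.2 0 0 0; 0.3 0 0 0; 0.385 0 0 0; 0.385 0 0 0;0.385 0 0 0'
python3 - <<'E'
from h import *
snap("side","side2");p,d=np.load("pics/side2.npz").values()
cv2.imwrite("pics/c2.png",cv2.resize(p[190:280,170:290],(800,600),interpolation=cv2.INTER_CUBIC)[...,::-1])
E
```

```text
time_s: 2.9
ee_pos: [0.5325, 0.1405, 0.0267]
eef_rot: [0.458, 0.539, -0.456, 0.541]
contact_force: [-0.0, 0.1, 0.4]
opening: 0.0857
```

View pics/c2.png

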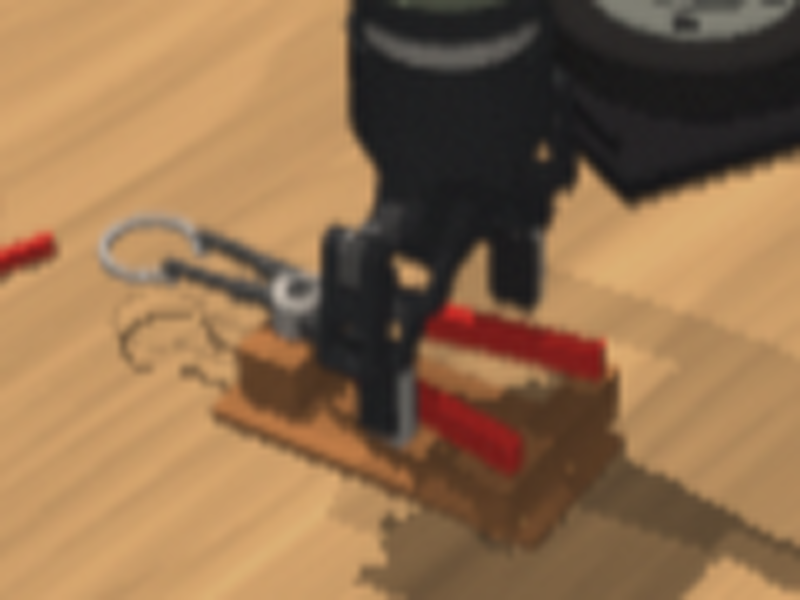

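```bash
python3 -m pendant '0.015 0 0 0; 0.015 0 0 0; 0.015 0 0 0; 0.015 0 0 0; 0.015 0 0 0;0.015 0 0 0;0.015 0 0 0;0.015 0 0 0' -1;python3 -m pendant '0 0 0 0;0 0 0 0;0 0 0 0;0 0 0 0'
```

```text
time_s: 3.75
ee_pos: [0.5317, 0.141, 0.0239]
eef_rot: [0.457, 0.54, -0.456, 0.541]
contact_force: [-3.2, 0.3, 12.4]
opening: 0.026
time_s: 4.15
ee_pos: [0.5317, 0.141, 0.0239]
eef_rot: [0.457, 0.54, -0.456, 0.541]
contact_force: [-5.0, -0.4, 11.9]
opening: 0.0261
```

Run:
```python
from h import *
p,d=snap("side","side3")
cv2.imwrite("pics/c3.png",cv2.resize(p[190:280,170:290],(800,600),interpolation=cv2.INTER_CUBIC)[...,::-1])
print(bot.get_state()['moment'])
```

```text
[-0.04077756  0.47133586  0.00237833]
```

View pics/c3.png

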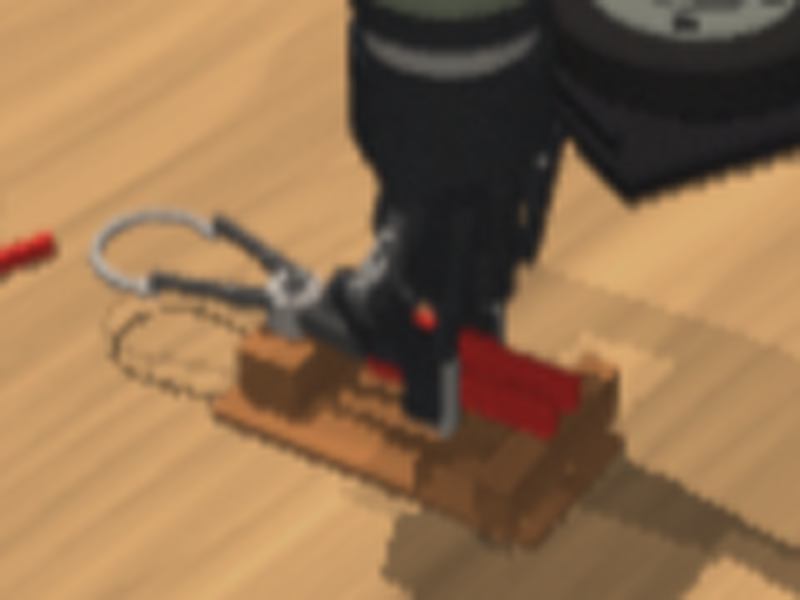

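```bash
python3 -m pendant '-0.1 0 0 0;-0.2 0 0 0;-0.3 0 0 0;-0.45 0 0 0;-0.6 0 0 0;-0.6 0 0 0;-0.6 0 0 0;-0.6 0 0 0'
python3 - <<'E'
from h import *
snap("top","top4")
p,d=snap("side","side4"); C=cloud("side",d)
cv2.imwrite("pics/c4.png",cv2.resize(p[140:260,170:330],(800,600),interpolation=cv2.INTER_CUBIC)[...,::-1])
s=bot.get_state();print(s['moment'],s['contact_force'],s['ee_pos'])
m=redness(p)>.8; m&=(C[...,2]>.12)
print(m.sum(),C[m].min(0),C[m].max(0))
E
```

```text
time_s: 5.0
ee_pos: [0.5285, 0.1405, 0.1391]
eef_rot: [0.455, 0.541, -0.458, 0.539]
contact_force: [-0.1, 0.5, -3.4]
opening: 0.0258
[-0.03809652  0.14763115 -0.05113383] [ 0.1860656  -0.38266838 -3.54296973] [0.52862867 0.14044403 0.1389068 ]
181 [-0.07061062  0.11950906  0.15390768] [0.55674583 0.8061009  0.78342947]
```

View pics/c4.png

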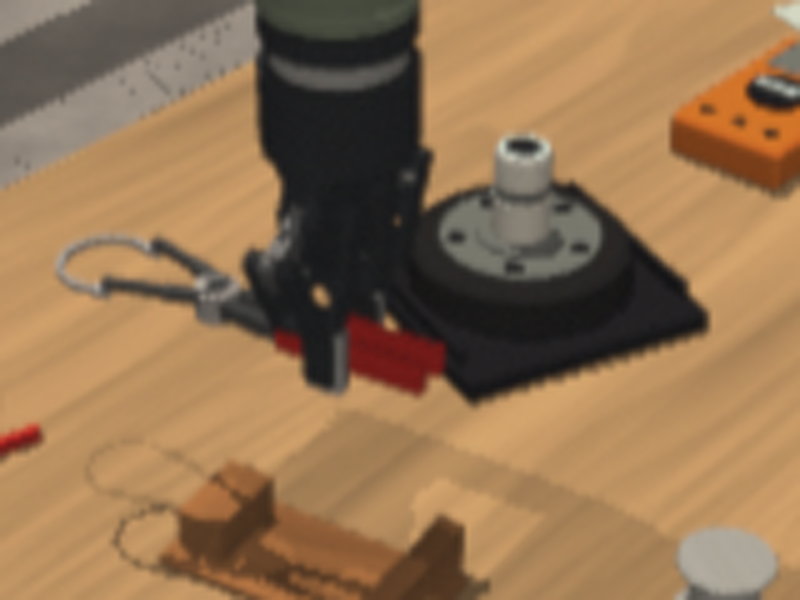

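```bash
cat >> h.py <<'E'
from scipy.spatial.transform import Rotation as Rn
def local(C,s):
    "grip frame: X pliers forward(tool y), Y left(-tool z), Z up(-tool x), origin grasp point"
    R=Rn.from_quat(s['eef_rot']).as_matrix(); A=np.c_[R[:,1],-R[:,2],-R[:,0]]
    o=np.array(s['ee_pos'])-R[:,0]*.019; return (C-o)@A,A,o
E
python3 - <<'E'
from h import *
s=bot.get_state()
for n in("side","top"):
    Z=np.load(f"pics/{n}4.npz"); L,A,o=local(cloud(n,Z['d']),s)
    m=(L[...,0]>.03)&(L[...,0]<.19)&(abs(L[...,1])<.04)&(abs(L[...,2])<.03)
    q=L[m]*1000; print(n,len(q))
    for a in range(30,190,10):
        b=q[(q[:,0]>=a)&(q[:,0]<a+10)]
        if len(b)>2: print(a,len(b),np.percentile(b[:,2],[10,50,90]).round(1),"y",b[:,1].min().round(1),b[:,1].max().round(1))
    r=(redness(Z['p'])>.7)&(abs(L[...,0])<.08)&(abs(L[...,1])<.04)&(abs(L[...,2])<.03); b=L[r]*1000
    if len(b): print("red",len(b),b.min(0),b.max(0))
    r&=L[...,0]<-.015; b=L[r]*1000
    if len(b): print(np.percentile(b[:,2],[10,50,90]),np.percentile(b[:,0],[2,50,98]))
    print("far",q[:,0].max() if len(q) else 0)
E
```

```text
side 314
30 9 [-7.   0.2  3.8] y 9.1 13.9
40 19 [-4.1  1.6  5.3] y 4.9 12.9
50 25 [-2.8  3.2  5.9] y -7.7 12.3
60 39 [-4.9  4.4  8. ] y -10.2 12.8
70 33 [-3.1  6.4  9.2] y -8.3 12.8
80 30 [2.9 6.9 8.5] y -11.2 17.1
90 28 [1.5 6.  7.6] y -15.9 18.7
100 23 [3.1 6.2 8. ] y -19.1 21.0
110 19 [2.3 5.7 7.6] y -18.4 22.5
120 25 [-1.7  2.9  7.3] y -22.3 26.8
130 14 [-3.7 -0.7  1. ] y -23.7 26.5
140 15 [-3.9 -1.   0.5] y -26.1 26.5
150 16 [-3.2 -0.4  0.5] y -25.7 22.6
160 19 [-2.8 -0.8  1.4] y -18.5 16.4
red 185 [-50.78316242 -13.20985191  -4.20819147] [30.48427129 15.71723658 10.58305593]
[-1.01442555  5.30188172  8.23021653] [-49.9937182  -34.65035426 -15.30989289]
far 168.19740339305775
top 48
120 6 [-1.5  1.4  5. ] y -23.8 26.1
130 8 [-4.7 -1.4  2.2] y -24.4 25.2
140 7 [-3.6 -0.8  5. ] y -23.3 24.2
150 11 [-5.  -1.6  2. ] y -20.1 23.1
160 15 [-5.4 -2.8  3.8] y -12.5 15.8
red 31 [-51.86712918   4.95401852   0.59786718] [-19.95050611  12.80444724  14.06040394]
[ 2.39302951  7.00886109 11.6988186 ] [-51.71546327 -34.64967297 -20.42458456]
far 165.1464651701867
```

```bash
cat >> h.py <<'E'
from scipy.optimize import least_squares
def rayplane(n,uv,z):
    f,cx,cy,R,t=cal(n); c=-R.T@t; d=np.c_[(uv[:,0]-cx)/f,(uv[:,1]-cy)/f,np.ones(len(uv))]@R
    return c+d*((z-c[2])/d[:,2])[:,None]
def clipfit(n,name,s):
    Z=np.load(f"pics/{name}.npz"); C=cloud(n,Z['d']); L,A,o=local(C,s)
    m=(L[...,0]>.126)&(L[...,0]<.185)&(abs(L[...,1])<.035)&(abs(L[...,2])<.012)
    uv=np.argwhere(m)[:,::-1].astype(float); zc=np.median(C[m][:,2])-.0
    q=rayplane(n,uv,zc); l,_,_=local(q,s)
    g=lambda v:np.hypot(l[:,0]-v[0],l[:,1]-v[1])-v[2]
    r=least_squares(g,[.143,0,.023],loss="soft_l1",f_scale=.002)
    print(n,len(uv),"z",zc.round(4),"local",r.x.round(4),"world",(o+A@[r.x[0],r.x[1],0]).round(4),"rms",np.sqrt((r.fun**2).mean()).round(4))
E
python3 - <<'E'
from h import *
s=bot.get_state()
for n in("side","top"): clipfit(n,n+"4",s)
E
python3 -m pendant '0 -0.22 0.73 0;0 -0.22 0.73 0;0 -0.22 0.73 0;0 -0.22 0.73 0;0 -0.22 0.73 0'
python3 -m pendant '0 -0.11 0.36 0;0 -0.22 0.73 0;0 -0.22 0.73 0;0 -0.22 0.73 0;0 -0.22 0.73 0;0 -0.22 0.73 0;0 -0.22 0.73 0'
python3 - <<'E'
from h import *
s=bot.get_state(); print(s['ee_pos'],s['contact_force'])
for n in("side","top"): snap(n,n+"5"); clipfit(n,n+"5",s)
p=np.load("pics/side5.npz")['p'];t=np.load("pics/top5.npz")['p']
cv2.imwrite("pics/c5.png",np.vstack([cv2.resize(p[135:215,215:345],(488,300),interpolation=cv2.INTER_CUBIC),cv2.resize(t[140:220,230:360],(488,300),interpolation=cv2.INTER_CUBIC)])[...,::-1])
E
```

```text
side 77 z 0.1567 local [0.1413 0.0013 0.0245] world [0.6678 0.1653 0.1572] rms 0.0034
top 46 z 0.1557 local [0.1398 0.0013 0.024 ] world [0.6663 0.165  0.1573] rms 0.0014
time_s: 5.6
ee_pos: [0.5105, -0.0118, 0.1401]
eef_rot: [0.457, 0.54, -0.458, 0.538]
contact_force: [0.9, 0.2, -1.9]
opening: 0.0259
time_s: 6.3
ee_pos: [0.4924, -0.1598, 0.1408]
eef_rot: [0.456, 0.541, -0.456, 0.54]
contact_force: [0.1, -0.4, -3.3]
opening: 0.026
[ 0.49241821 -0.15980786  0.14082154] [ 0.12183712 -0.42526157 -3.29751478]
side 54 z 0.1592 local [0.1417 0.002  0.0241] world [ 0.6318 -0.1338  0.1597] rms 0.0038
top 38 z 0.1596 local [0.1393 0.0014 0.024 ] world [ 0.6295 -0.1348  0.1597] rms 0.0013
```

View pics/c5.png

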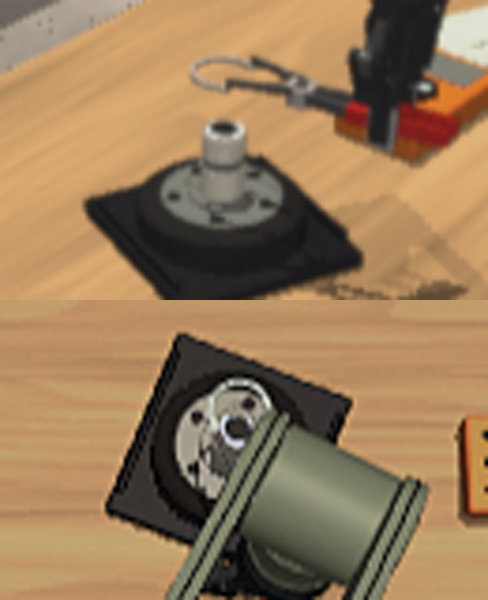

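```bash
sed -i 's/>.126)/>.134)/' h.py
python3 -m pendant '0 -0.01 0.0135 0;0.1 -0.01 0.0135 0;0.2 -0.01 0.0135 0;0.2 -0.01 0.0135 0;0.2 -0.01 0.0135 0;0.2 -0.01 0.0135 0'
python3 - <<'E'
from h import *
s=bot.get_state(); print(s['ee_pos'],s['contact_force'])
for n,ra in(("side",(255,155,295,195)),("top",(275,160,310,200))):
    clipfit(n,n+"5",s) if 0 else None
    p,d=snap(n,n+"6"); clipfit(n,n+"6",s)
    L,A,o=local(cloud(n,d),s)
    for a in list(range(-50,-10,10))+list(range(50,170,10)):
        m=(L[...,0]>=a/1e3)&(L[...,0]<a/1e3+.01)&(abs(L[...,1])<.03)&(abs(L[...,2])<.02); b=L[m]*1000
        if n=="side" and len(b)>4: print(a,len(b),np.percentile(b[:,2],[25,50,75,90]).round(1))
p=np.load("pics/side6.npz")['p'];t=np.load("pics/top6.npz")['p']
cv2.imwrite("pics/c6.png",np.vstack([cv2.resize(p[135:215,235:345],(550,400),interpolation=cv2.INTER_CUBIC),np.pad(cv2.resize(t[155:195,265:320],(275,200),interpolation=cv2.INTER_CUBIC),((0,0),(0,275),(0,0)))])[...,::-1])
E
```

```text
time_s: 7.0
ee_pos: [0.4917, -0.1653, 0.1025]
eef_rot: [0.457, 0.539, -0.456, 0.541]
contact_force: [0.1, -0.0, -1.9]
opening: 0.0259
[ 0.49174336 -0.16532571  0.10248783] [ 0.12543342 -0.00770419 -1.87914464]
side 41 z 0.1205 local [0.1427 0.0011 0.0238] world [ 0.6323 -0.1404  0.1217] rms 0.0033
-50 38 [0.4 3.2 5.8 7.9]
-40 32 [0.8 3.7 6.8 7.8]
-30 30 [1.8 4.4 6.5 7.8]
-20 43 [-1.2  5.   7.1  9. ]
50 22 [-0.4  3.9  5.   6.3]
60 24 [-0.9  4.5  6.6  7.8]
70 31 [-0.8  5.6  7.5  9.6]
80 23 [4.5 6.  7.8 8.9]
90 20 [3.4 5.8 7.4 7.9]
100 14 [4.4 5.4 7.5 7.8]
110 18 [3.1 6.2 6.9 8.3]
120 30 [-16.8  -0.6   4.7   6.6]
130 28 [-16.   -7.2  -0.    1.7]
140 23 [-16.5 -13.4  -1.8  -0.4]
150 20 [-14.8  -3.2  -1.   -0.1]
160 11 [-1.5 -0.5 -0.2 -0.1]
top 47 z 0.1194 local [ 1.427e-01 -1.000e-04  2.150e-02] world [ 0.6324 -0.1415  0.1217] rms 0.0058
```

View pics/c6.png

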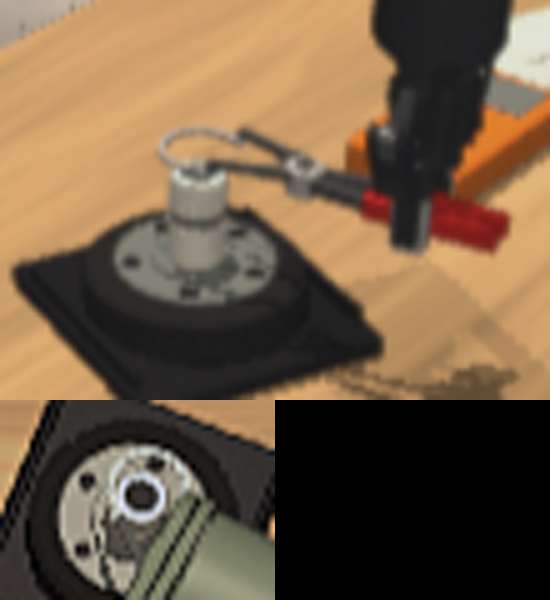

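```bash
python3 -m pendant '0 0 0 0;0 0 0 0;0 0 0 0'
python3 - <<'E'
from h import *
for i in range(3): 
    s=bot.get_state(); print(s['ee_pos'],s['eef_rot'].round(4)); 
    for n in("side","top"): snap(n,f"{n}7{i}")
q=Rn.from_quat(s['eef_rot']).as_quat()
for k,pos in((4,[.52863,.14044,.1389]),(5,[.49242,-.15981,.14082])):
    for n in("side","top"): clipfit(n,n+str(k),dict(ee_pos=pos,eef_rot=q))
# averaged axle fits from clear view frames
for n,ra in(("top",(275,160,310,200)),("side",(255,155,295,195))):
  for k in(0,4,5):
    Z=np.load(f"pics/{n}{k}.npz"); C=cloud(n,Z['d'])
    m=(C[...,2]>.092)&(C[...,2]<.135)
    if k==5 and n=="top": continue
    print(n,k,fit(n,m,ra,lambda v:axle(*v),[.626,-.135],[.01,.01])[:2])
E
```

```text
time_s: 7.4
ee_pos: [0.4909, -0.165, 0.1016]
eef_rot: [0.456, 0.54, -0.456, 0.54]
contact_force: [-0.8, 0.5, -3.7]
opening: 0.026
[ 0.49094278 -0.16499759  0.10156876] [ 0.4565  0.5399 -0.4564  0.5402]
[ 0.49081527 -0.16494339  0.10136954] [ 0.4564  0.54   -0.4564  0.5401]
[ 0.49078001 -0.1649323   0.1012772 ] [ 0.4564  0.5401 -0.4564  0.5401]
side 58 z 0.1565 local [0.1419 0.0013 0.0242] world [0.6684 0.1654 0.1579] rms 0.0023
top 39 z 0.1555 local [0.14   0.0014 0.024 ] world [0.6664 0.1651 0.1579] rms 0.0013
side 39 z 0.1592 local [0.142  0.0026 0.0238] world [ 0.632  -0.1336  0.1598] rms 0.0026
top 34 z 0.1594 local [0.1398 0.0017 0.0236] world [ 0.6299 -0.1348  0.1598] rms 0.0012
top 0 (array([ 0.62721669, -0.13668158]), np.float64(0.7110572764863964))
top 4 (array([ 0.62731468, -0.13625161]), np.float64(0.5753245636868196))
side 0 (array([ 0.63144589, -0.13846696]), np.float64(0.3072189106887361))
side 4 (array([ 0.63117589, -0.13801231]), np.float64(0.19097695639871723))
side 5 (array([ 0.63164392, -0.13816905]), np.float64(0.2850618696224234))
```

```bash
cat > f.py <<'E'
from h import *
q=[.4564,.54,-.4564,.5401]
def ringmask(n,A,o,v,roi,SS=8):
    u0,v0,u1,v1=roi; m=np.zeros(((v1-v0)*SS,(u1-u0)*SS),np.uint8)
    t=np.linspace(-2.6,2.6,80)
    for zz in np.linspace(-.002,.002,5):
        for a,b in zip(t[:-1],t[1:]):
            P=np.array([[v[0]+r*np.cos(x),v[1]+r*np.sin(x),v[2]+zz] for r,x in((.021,a),(.025,a),(.025,b),(.021,b))])@A.T+o
            cv2.fillConvexPoly(m,(((proj(n,P)-[u0-.5,v0-.5])*SS)*16).astype(np.int32),255,shift=4)
    return cv2.resize(m,(u1-u0,v1-v0),interpolation=cv2.INTER_AREA)/255.
def run(n,name,pos,x0=(.141,.0015,-.0025),fixz=None,lz=.012):
    Z=np.load(f"pics/{name}.npz"); C=cloud(n,Z['d']); s=dict(ee_pos=pos,eef_rot=q); L,A,o=local(C,s)
    c=proj(n,o+A@np.array([.141,0,-.002]))[0]; u0,v0=(c-22).astype(int); roi=(u0,v0,u0+45,v0+45)
    vv,uu=np.mgrid[v0:v0+45,u0:u0+45]; G=local(rayplane(n,np.c_[uu.ravel(),vv.ravel()],o[2]-.0025),s)[0][:,0].reshape(45,45)
    W=G>.134
    obs=((abs(L[...,2]+.002)<lz)&(abs(L[...,1])<.04)&(L[...,0]<.185)&(L[...,0]>.12))[v0:v0+45,u0:u0+45]
    b=lambda m:cv2.GaussianBlur(m.astype(np.float32),(0,0),.8)
    O=b(obs)
    g=lambda x:((b(ringmask(n,A,o,[x[0],x[1],x[2] if fixz is None else fixz],roi))-O)[W]**2).sum()
    x0=list(x0); S=np.array([x0]+[np.array(x0)+e for e in np.eye(3)*.002])
    if fixz is not None: S=S[:3,:2]
    r=minimize(g,S[0],method="Nelder-Mead",options=dict(initial_simplex=S,xatol=2e-5,fatol=1e-3))
    print(n,name,(r.x*1000).round(2),r.fun.round(2),(O[W]**2).sum().round(1))
if __name__=="__main__":
    for k,pos in((4,[.52863,.14044,.1389]),(5,[.49242,-.15981,.14082])):
        for n in("side","top"): run(n,n+str(k),pos,fixz=-.0025)
        run("side","side"+str(k),pos)
    for i in range(3):run("side",f"side7{i}",[.4908,-.16495,.1014],fixz=-.0025,lz=.009);run("top",f"top7{i}",[.4908,-.16495,.1014],fixz=-.0025,lz=.009)
E
python3 f.py
```

```text
Traceback (most recent call last):
  File "f.py", line 26, in <module>
    for n in("side","top"): run(n,n+str(k),pos,fixz=-.0025)
                            ~~~^^^^^^^^^^^^^^^^^^^^^^^^^^^^
  File "f.py", line 22, in run
    r=minimize(g,S[0],method="Nelder-Mead",options=dict(initial_simplex=S,xatol=2e-5,fatol=1e-3))
  File "f.py", line 19, in <lambda>
    g=lambda x:((b(ringmask(n,A,o,[x[0],x[1],x[2] if fixz is None else fixz],roi))-O)[W]**2).sum()
                   ~~~~~~~~^^^^^^^^^^^^^^^^^^^^^^^^^^^^^^^^^^^^^^^^^^^^^^^^^^^^^^
  File "f.py", line 9, in ringmask
    cv2.fillConvexPoly(m,(((proj(n,P)-[u0-.5,v0-.5])*SS)*16).astype(np.int32),255,shift=4)
                            ~~~~^^^^^
  File "h.py", line 10, in proj
    f,cx,cy,R,t=cal(n); c=np.atleast_2d(X)@R.T+t; return np.c_[c[:,0]/c[:,2]*f+cx,c[:,1]/c[:,2]*f+cy]
                ~~~^^^
  File "h.py", line 4, in cal
    c=eyes.get_calibration(n); f=192/np.tan(np.radians(c["vfov"])/2); return f,c["cx"],c["cy"],np.array(c["R"]),np.array(c["t"])
ValueError: time passes only in moves, steps and waits
```

```bash
sed -i 's/^def cal(n)/import functools\n@functools.cache\ndef cal(n)/' h.py; timeout 300 python3 f.py
```

```text
side side4 [144.61  -0.26] 2.72 36.9
top top4 [141.38   1.31] 1.26 17.9
side side4 [142.72   1.93  -0.77] 2.64 36.9
side side5 [144.32  -0.96] 1.64 22.4
top top5 [141.2    1.64] 2.33 14.5
side side5 [143.53   1.    -1.39] 1.63 22.4
side side70 [145.15  -1.91] 0.6 26.9
top top70 [141.11   0.92] 2.66 19.7
side side71 [144.58  -0.96] 1.4 20.9
top top71 [140.69   1.09] 3.43 17.7
side side72 [144.58  -1.34] 0.92 22.0
top top72 [140.73   1.09] 7.21 21.6
```

```bash
python3 -m pendant '0 -0.008 -0.018 0;0 -0.008 -0.018 0;0 -0.008 -0.018 0;0 -0.008 -0.018 0;0 -0.008 -0.018 0;0 -0.008 -0.018 0;0 -0.008 -0.018 0;0 -0.008 -0.018 0'
python3 - <<'E'
from f import *
s=bot.get_state(); print(s['ee_pos'],s['eef_rot'],s['contact_force'])
for n in("side","top"):
    p,d=snap(n,n+"8"); run(n,n+"8",s['ee_pos'],fixz=-.0025,lz=.009)
    h=(p[150:195,260:330] if n=="top" else p[140:190,250:300]); cv2.imwrite(f"pics/c8{n}.png",h[...,::-1])
a=cv2.imread("pics/c8side.png");b=cv2.imread("pics/c8top.png")
cv2.imwrite("pics/c8.png",np.hstack([cv2.resize(a,(400,400),interpolation=cv2.INTER_CUBIC),np.pad(cv2.resize(b,(400,257),interpolation=cv2.INTER_CUBIC),((0,143),(0,0),(0,0)))]))
E
```

```text
time_s: 8.5
ee_pos: [0.4886, -0.1617, 0.1013]
eef_rot: [0.456, 0.54, -0.456, 0.54]
contact_force: [0.9, -0.7, -2.7]
opening: 0.0258
[ 0.48864163 -0.16166576  0.10128086] [ 0.45645287  0.54005508 -0.4564401   0.54004974] [ 0.85030282 -0.68413956 -2.65271424]
side side8 [144.67  -1.21] 0.92 28.0
top top8 [141.04   0.94] 5.13 23.0
```

View pics/c8.png

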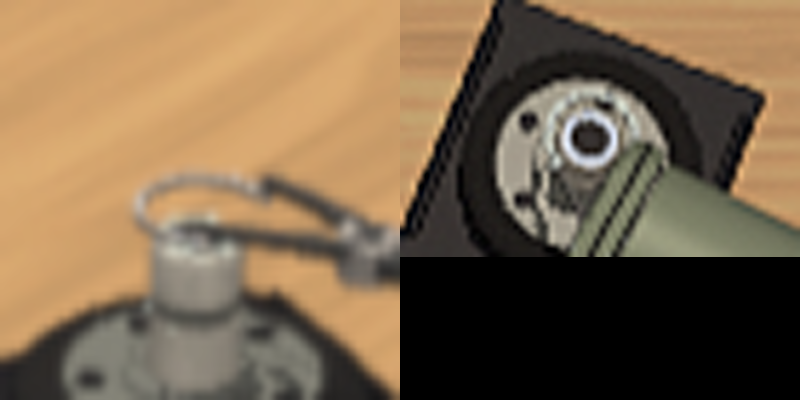

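```bash
python3 -m pendant '0.01 0 0 0;0.02 0 0 0;0.03 0 0 0;0.04 0 0 0;0.05 0 0 0;0.06 0 0 0;0.07 0 0 0;0.08 0 0 0'; python3 -m pendant '0 0 0 0;0 0 0 0;0 0 0 0'
```

```text
time_s: 9.4
ee_pos: [0.4887, -0.1616, 0.0851]
eef_rot: [0.456, 0.54, -0.456, 0.54]
contact_force: [0.2, -0.4, -2.5]
opening: 0.026
time_s: 9.7
ee_pos: [0.4887, -0.1617, 0.0854]
eef_rot: [0.456, 0.54, -0.456, 0.54]
contact_force: [0.0, -0.6, -2.2]
opening: 0.0259
```

```bash
python3 -m pendant '0.015 0 0 0;0.03 0 0 0;0.045 0 0 0;0.06 0 0 0;0.075 0 0 0;0.09 0 0 0;0.1 0 0 0;0.11 0 0 0'; python3 -m pendant '0 0 0 0;0 0 0 0;0 0 0 0;0 0 0 0;0 0 0 0'
python3 - <<'E'
from f import *
s=bot.get_state(); print(s['ee_pos'],s['contact_force'],s['moment'])
for n in("side","top"):
    p,d=snap(n,n+"9"); run(n,n+"9",s['ee_pos'],fixz=-.0025,lz=.009)
    cv2.imwrite(f"pics/c9{n}.png",(p[150:195,260:330] if n=="top" else p[145:205,240:340])[...,::-1])
a=cv2.imread("pics/c9side.png");b=cv2.imread("pics/c9top.png")
cv2.imwrite("pics/c9.png",np.vstack([cv2.resize(a,(640,384),interpolation=cv2.INTER_CUBIC),np.pad(cv2.resize(b,(320,206),interpolation=cv2.INTER_CUBIC),((0,0),(0,320),(0,0)))]))
Z=np.load("pics/side9.npz"); L,A,o=local(cloud("side",Z['d']),s)
m=(L[...,0]>.134)&(L[...,0]<.18)&(np.hypot(L[...,0]-.1425,L[...,1])>.021)&(np.hypot(L[...,0]-.1425,L[...,1])<.028)&(abs(L[...,2])<.012)
print("clip z pct",np.percentile(L[m][:,2]+o[2],[10,50,75,90]))
E
```

```text
time_s: 10.5
ee_pos: [0.4886, -0.1616, 0.063]
eef_rot: [0.456, 0.54, -0.456, 0.54]
contact_force: [0.0, -0.7, -2.8]
opening: 0.0261
time_s: 11.0
ee_pos: [0.4887, -0.1617, 0.0634]
eef_rot: [0.456, 0.54, -0.456, 0.54]
contact_force: [0.4, -0.0, -2.6]
opening: 0.026
[ 0.48874682 -0.16170336  0.06343887] [ 0.37544343 -0.04966539 -2.60272261] [-0.04800397  0.13129197 -0.00112913]
side side9 [144.56  -3.41] 19.68 29.5
top top9 [141.9    0.64] 4.32 11.2
clip z pct [0.07829011 0.08154544 0.08250745 0.08376207]
```

View pics/c9.png

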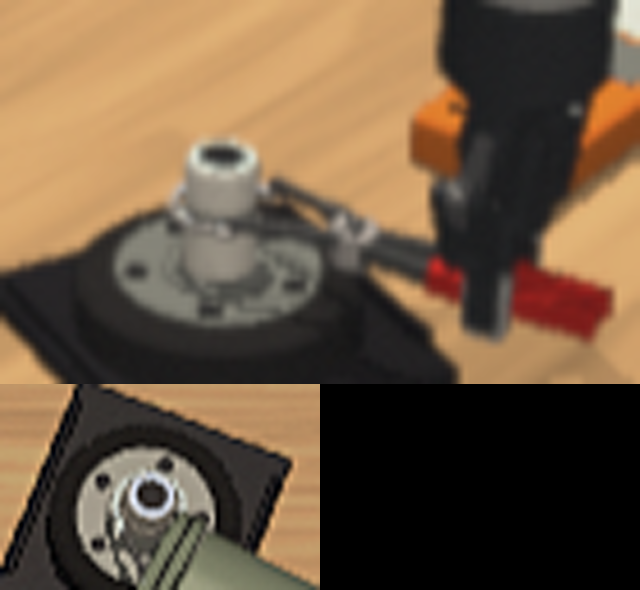

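```bash
python3 -c "
from rig import close_job
print(close_job())"
```

```text
the job is handed in; nothing more can be done
None
```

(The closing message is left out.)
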